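# Tilt-test a jar on the rocking angle gauge

## Robot

A 6-joint arm with a two-finger parallel gripper is mounted at the origin on the work surface. World frame = base frame: x ahead of the robot, y to its left, z up, the work surface at z = 0. Lengths are in m, angles in rad, forces in N, time in s.
With the tool pointing down it reaches from about 0.325 to 0.775 m from the base axis. Payload 5.5 kg.
Tool frame: the origin (TCP) lies at the centre of the arm's flange, where the gripper is bolted on; the fingertips stand 182 mm ahead of it and the grasp point (between the pads) lies 163 mm ahead of it; z points along the fingers, y is the line along which they close (so a half turn about z gives the same grasp; the last joint's range is limited). The gripper opens to 88 mm and grips with 3 to 60 N. Pads are 20 mm wide; open, the fingers measure 115 mm over their backs; the gripper's body (75 mm by 178 mm) begins 61 mm behind the grasp point.
Start: joints at [-1.164, 0.091, 1.231, -0, 1.82, -0.057], TCP at [0.268, -0.537, 0.405] pointing down, gripper open.
Joint ranges: [-2.87, 2.87], [-0.86, 2.18], [0.17, 2.46], [-1.51, 4.65], [0.06, 2.69], [-2.65, 2.65]. Speed limits (rad/s): [2.57, 2.57, 3.01, 3.14, 3.14, 3.14].

## Interface

Orientations are given as a unit quaternion [w, x, y, z].
In Python, from bench import manip, gripper_open, close, eyes, order, finder gives the robot as it stands. Calls block until the motion is done:
- manip.move_to(position, orientation): joint-space move of the TCP to a pose.
- manip.move_l(position, speed=0.15, orientation=None): straight line of the TCP; orientation=None keeps the orientation; speed is the mean speed in m/s.
- manip.movej(angles): joint-space move.
- gripper_open() and close(): open the fingers fully, or close them until they stop; the grip force is fixed at half the most.
- manip.hold(seconds).
- manip.inverse_kinematics(position, orientation): joint angles nearest the present ones, or None.
- manip.state(): the state.
- eyes.get_image(name): name is "scene" or "side" or "wrist"; returns a dict with "frame" (420x560x3 uint8, blue, green, red), "depth" (420x560 float32, m along the optical axis (not along the pixel's ray), 0 where there is no reading), "camera_matrix" (3x3 intrinsics, pixels), "k1" (the pictures are not rectified: a ray, as slopes to the right and down, at radius r is drawn at 1 + k1 r^2 times it, then the intrinsics apply), "view" (4x4, takes a point from world to camera coordinates). Camera axes: x right, y up, looking along -z (the intrinsics and any distortion apply to the point x, -y, -z); pixel columns grow to the right and rows downward; lengths in m; the calibration is good to about 2 mm. A picture is of the moment at which its call begins.
A pose or a line that the arm cannot do raises manip.IKError and nothing moves.
- order.job_done(): hands the job in; it is judged then, once.
Trained networks look in a picture, given as the dict that the camera call returned (one of the last four; its "shot" number tells which), for a name from the list of things; names that differ only in an ending like _2 or _b are one class to them, and where a whole thing is asked for, a point or a joint stands for the part that bears it (a point fixed in the world has none). Each returns a list of dicts, best first, with "conf" (0 to 1); they miss things now and then, are a little off and sometimes report something else, mostly with a low value. They report only what shows in the picture. A call takes as long as a camera call.
- finder.regions_of(target, picture): "mask" (420x560 bool, what is visible of it) and "bbox" ([left, top, right, bottom] in pixels, round what is visible of it).
The state is a dict: "time": time; "joint_pos": joint angles; "dq": joint speeds; "joint_torque": joint torques, N m; "ee_pos": TCP position; "ee_rot": TCP orientation; "ft_force": force on the tool from outside, world axes, zero at the start; "moment": the same for the moment, N m; "finger_gap": finger opening in m; "finger_force": force on a finger pad.
Only numpy, scipy, OpenCV 4.12 (cv2) and the standard library are available. Lean on these libraries where they do the work, as an engineer would, in place of code of your own. Each camera call takes 0.05 s, during which the arm holds its last target. There are 200 camera calls.

## Task

Stand the amber jar upright on the round black disc of the angle gauge, setting it down without dropping it, and let go of it. Then press the yellow pad at the gauge's other end down, so that the gauge rocks on its stud, until the swinging red pointer settles on the green mark, with the jar still standing on the disc. The job finishes while holding: keep the pad pressed with the pointer resting on the mark, do not let go, and leave the other things on the table where they are.

Things in the scene. Friction and masses are not known exactly. Their poses are not given: they have to be found in the camera images.
- gauge: loose plywood board 90 (x) x 300 (y) x 12 mm, 0.45 kg, top 28 mm above its origin, which lies on the rocking axis (x) at mid-board; y runs along it to the black-disc end, z up. It rests level, its V saddle on the stud's ridge, disc end on the offcut. At the +x edge a white dial 80 mm wide (y) rises to 142 mm above the origin, pointer and mark on its +x face; a 12 mm steel bar edges the disc end
- disc (a point): centre of the black rubber disc (80 mm across, flush with the board's top), 95 mm from the rocking axis towards +y of the gauge, 28 mm above the gauge's origin (83 mm above the table); the jar stands here. Axes as the gauge's
- pad (a point): centre of the top of the yellow press pad, 60 (x) x 36 (y) mm, 130 mm from the rocking axis towards -y of the gauge, 32 mm above its origin (87 above the table when level). Pressed down (1.5 to 5 N with the jar on), the gauge rocks about the ridge and its disc end lifts; released, it falls back level. The pad end meets the table at about 0.47 rad
- pointer (a joint): angle (rad) of the red pendulum pointer on the dial, 0 when the board is level, growing as the pad end goes down: settled, it equals the board's tilt. It hangs from a pivot 132 mm above the gauge's origin, points down, and swings at about 2 Hz for a second or two after the board moves
- mark (a joint): angle (rad) of the green mark on the dial in the same measure, 0.14 to 0.26, set stiffly, does not change. The pointer is on the mark when the two values are equal; at the pointer's tip the mark is 9 mm wide
- pointer_tip (a point): tip of the red pointer, 95 mm from its pivot; z runs from the tip to the pivot
- mark_tip (a point): middle of the green mark, a tab 9 mm wide and 18 mm long, 95 mm from the same pivot; z runs towards the pivot
- jar: closed amber glass jar with a paper label and a black lid, 48 mm diameter, 75 mm high, about 0.22 kg; origin at the centre of its underside, z up. It starts upright on the table and may be gripped across its body from above
- stud: black stud block fixed to the table, 130 x 70 mm, with uneven shoulders and an orange round ridge (radius 10 mm) on a web; origin under its centre on the table
- ridge (a point): middle of the axis of the stud's ridge, 55 mm above the table; the gauge's origin lies here
- offcut: block of pale wood fixed to the table, 100 x 40 x 71 mm high, under the gauge's disc end, near 130 mm from the rocking axis; origin at the centre of its underside
- bottle: bystander: white bottle with a blue cap, 48 mm diameter, 115 mm high, standing; origin under its centre
- cup: bystander: empty grey cup, 68 mm across the rim, 80 mm high; origin under its centre
- spool: bystander: black and yellow filament spool lying flat, 150 mm diameter, 50 mm high; origin under its centre
- driver: bystander: screwdriver with an orange handle, lying
- tape: bystander: roll of yellow tape lying flat, 90 mm across, 20 mm high; origin under its centre

How it is judged:
On the way:
1. the jar stands upright on the disc of the resting gauge, let go (horizontal distance between jar and disc below 0.02 m and angle between the z axis of jar and the z axis of gauge, either way round below 0.1 rad and z of jar in the frame of gauge between 0.022 and 0.034 m and contact force between the fingers and jar below 0.05 N and contact force between jar and gauge above 0.5 N and angle between jar's own z axis and vertical below 0.1 rad and linear speed of jar below 0.03 m/s), for 0.2 s.
At the end, for the whole second after the job is handed in: Fingers press the gauge at its pad (0.5-25 N, tool within 60 mm of it), the gauge on the ridge (within 6 mm), clear of the offcut; the pointer at rest within 0.05 rad of the mark (tip within the green tab); the jar stands untouched within 20 mm of the disc's centre (horizontal distance between jar and disc below 0.02 m and angle between the z axis of jar and the z axis of gauge, either way round below 0.1 rad and z of jar in the frame of gauge between 0.022 and 0.034 m and contact force between the fingers and jar below 0.05 N and contact force between each of jar, the fingers and gauge above 0.5 N and angle between jar's own z axis and vertical below 0.5 rad and angle between the z axis of pointer_tip and the z axis of mark_tip, either way round below 0.05 rad and velocity of joint pointer between -0.2 and 0.2 rad/s and angular speed of gauge below 0.1 rad/s and horizontal distance between the grasp point and pad below 0.06 m and contact force between the fingers and gauge below 25 N and contact force between gauge and stud above 1 N and contact force between gauge and offcut below 0.05 N and distance between gauge and ridge below 0.006 m); the arm keeps its last pose, push and grip.
It fails at once if another thing on the table is knocked over or moved by more than 30 mm (distance of any of bottle, cup, spool, driver, tape from where it was at the start of the episode above 0.03 m).
It fails at once if the jar is dropped, thrown or tipped over (angle between jar's own z axis and vertical above 0.7 rad or (contact force between jar and anything else below 0.01 N and linear speed of jar above 0.45 m/s)).
It fails at once if the gauge is taken off its stud (distance between gauge and ridge above 0.015 m).
It also fails if it takes over 58 s, if anything falls off the work surface, if the arm or the gripper's body presses on something with over 40 N, if the wrist force passes 120 N, or if a joint passes its speed limit or range.

## Working session

There is one attempt and no reset: what is moved stays moved. The work goes in short steps, each a Python script; the robot and the scene stay as the last script left them, time stands still between calls to the robot, and variables do not carry over. Pictures are saved under pics/ and viewed, at most 10 in all, crops included, and the job is handed in when it is done.

```bash
mkdir -p pics; ls
cat > h.py <<'E'
import numpy as np, cv2
from bench import manip, gripper_open, close, eyes, order, finder
def cloud(p, mask=None):
    """world points (N,3) of masked pixels with depth"""
    K=p["camera_matrix"]; d=p["depth"]
    m=(d>0) if mask is None else (mask&(d>0))
    v,u=np.nonzero(m)
    # invert the radial model
    n=np.stack([(u-K[0,2])/K[0,0],(v-K[1,2])/K[1,1]],1); s=n.copy()
    for _ in range(20): s=n/(1+p["k1"]*(s**2).sum(1,keepdims=True))
    z=d[v,u][:,None]
    c=np.hstack([s*z*[1,-1],-z])
    R,t=p["view"][:3,:3],p["view"][:3,3]
    return (c-t)@R, np.stack([u,v],1)
def best(name,p):
    r=finder.regions_of(name,p)
    return r[0] if r else None
E
cat > a.py <<'E'
from h import *
ims=[]
for n in ["scene","side"]:
    p=eyes.get_image(n); ims.append(p["frame"]); cv2.imwrite(f"pics/{n}0.png",p["frame"])
    for t in ["jar","gauge","disc","pad","pointer","mark","stud","offcut","bottle","cup","spool","driver","tape"]:
        r=best(t,p)
        if r is None: print(n,t,None); continue
        c,_=cloud(p,r["mask"])
        if len(c)==0: print(n,t,"nodepth",r["bbox"]);continue
        print(n,t,round(r["conf"],2),list(map(int,r["bbox"])),"med",np.median(c,0).round(3),"lo",np.percentile(c,2,axis=0).round(3),"hi",np.percentile(c,98,axis=0).round(3))
print(manip.state())
E
python3 a.py
```

```text
bench.py
pics
scene jar 0.71 [369, 188, 392, 214] med [0.598 0.291 0.049] lo [0.571 0.278 0.004] hi [0.611 0.319 0.077]
scene gauge 0.97 [196, 200, 321, 262] med [ 0.598 -0.076  0.084] lo [ 0.526 -0.202  0.072] hi [0.626 0.087 0.193]
scene disc 0.7 [195, 200, 322, 261] med [ 0.598 -0.076  0.084] lo [ 0.53  -0.201  0.077] hi [0.626 0.085 0.192]
scene pad None
scene pointer 0.41 [264, 215, 274, 239] med [ 0.629 -0.059  0.135] lo [ 0.624 -0.065  0.12 ] hi [ 0.631 -0.053  0.187]
scene mark None
scene stud 0.85 [246, 246, 284, 275] med [ 0.616 -0.062  0.019] lo [ 0.579 -0.093  0.001] hi [ 0.638 -0.025  0.061]
scene offcut 0.58 [296, 226, 322, 252] med [0.625 0.062 0.035] lo [0.583 0.053 0.004] hi [0.628 0.089 0.071]
scene bottle 0.6 [340, 146, 356, 179] med [0.434 0.297 0.06 ] lo [0.411 0.282 0.005] hi [0.446 0.322 0.116]
scene cup 0.96 [125, 225, 153, 262] med [ 0.448 -0.334  0.052] lo [ 0.402 -0.364  0.004] hi [ 0.465 -0.305  0.081]
scene spool 0.59 [333, 239, 397, 306] med [0.776 0.121 0.05 ] lo [0.699 0.062 0.002] hi [0.834 0.2   0.054]
scene driver 0.65 [265, 288, 287, 358] med [ 0.8
[... 1472 characters left out ...]
pos': array([-1.16372039e+00,  9.11514339e-02,  1.23070803e+00,  1.31799249e-05,
        1.81983463e+00, -5.66867537e-02]), 'dq': array([-1.40695621e-03, -6.30641574e-04,  3.65089202e-04, -7.32911248e-04,
       -7.45387182e-05, -5.71507239e-04]), 'joint_torque': array([-4.77167996e-04, -4.46186614e+01, -4.06501114e+01,  6.97202305e-02,
        1.94774475e-02,  2.84123001e-05]), 'ee_pos': array([ 0.26840569, -0.53664106,  0.40459587]), 'ee_rot': array([-5.10561062e-05,  9.73235393e-01,  2.29810501e-01, -2.55137774e-06]), 'ft_force': array([-0.26622787,  0.27848617, -0.2967757 ]), 'moment': array([-0.02963872,  0.03125852, -0.01135607]), 'finger_force': 0.0, 'finger_gap': 0.08786689137800384}
```

```bash
cat > b.py <<'E'
from h import *
P=[];J=[]
for n in ["scene","side"]:
    p=eyes.get_image(n)
    if n=="scene": cv2.imwrite("pics/s1.png",cv2.resize(p["frame"][120:345,110:410],None,fx=2.66,fy=2.66,interpolation=3))
    r=best("gauge",p); c,uv=cloud(p,r["mask"])
    k=(c[:,2]>.076)&(c[:,2]<.09)
    rc=cv2.minAreaRect(c[k][:,:2].astype(np.float32)); print(n,"rect",rc,"z",np.median(c[k][:,2]))
    col=p["frame"][uv[:,1],uv[:,0]].astype(int)
    top=k
    yel=k&(col[:,2]>130)&(col[:,1]>100)&(col[:,0]<80); print("yellow",yel.sum(),c[yel].mean(0) if yel.any() else 0, np.ptp(c[yel],axis=0) if yel.any() else 0)
    blk=k&(col.max(1)<70); print("black",blk.sum(),np.median(c[blk],0) if blk.any() else 0,np.ptp(c[blk],axis=0) if blk.any() else 0)
    r=best("jar",p)
    if n=="side": print([ (x["conf"],x["bbox"]) for x in finder.regions_of("jar",p)])
    if r:
        c,_=cloud(p,r["mask"]); s=c[(c[:,2]>.01)&(c[:,2]<.085)]
        from scipy.optimize import least_squares
        b=s[s[:,2]<.068]
        f=least_squares(lambda q:np.hypot(b[:,0]-q[0],b[:,1]-q[1])-.024,[.59,.3],loss="soft_l1",f_scale=.003); print(n,"jar fit",f.x)
        t=s[s[:,2]>.072];print("lid",len(t),(t.min(0)+t.max(0))/2)
E
python3 b.py
```

```text
scene rect ((0.5761555433273315, -0.05748854577541351), (0.29888004064559937, 0.09974769502878189), 87.9172592163086) z 0.0825721004491084
yellow 239 [ 0.56720542 -0.18693634  0.08621676] [0.05794294 0.03411906 0.00836536]
black 432 [0.57630515 0.04064407 0.08260434] [0.07437612 0.07202557 0.01192137]
scene jar fit [0.58506818 0.30341843]
lid 117 [0.58869686 0.30306375 0.07468414]
side rect ((0.5715733170509338, -0.05667959153652191), (0.30103152990341187, 0.0969947874546051), 87.70028686523438) z 0.0830941455926062
yellow 296 [ 0.56450149 -0.17246028  0.08601072] [0.08338825 0.28088499 0.00896853]
black 734 [0.57171446 0.03886524 0.08331639] [0.07454477 0.06838609 0.00612335]
[(0.73, [193.4, 337.2, 225.5, 381.4])]
side jar fit [0.58512164 0.30119049]
lid 509 [0.58382771 0.30233409 0.07494274]
```

View pics/s1.png

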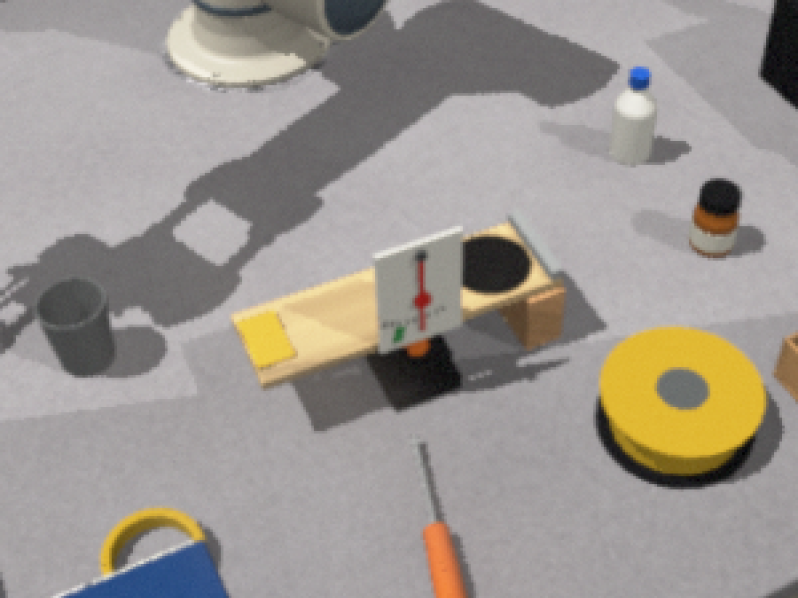

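View pics/side0.png

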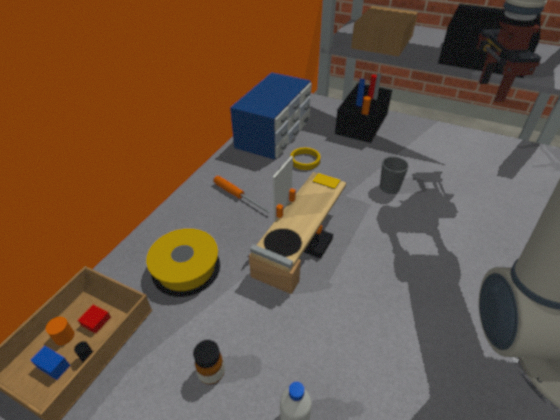

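```bash
cat >> h.py <<'E'
PSI=-0.036
def Q(psi=PSI, flip=False):
    a=(psi+np.pi/2)/2+(np.pi/2 if flip else 0)
    return np.array([0,np.cos(a),np.sin(a),0])
GX=np.array([np.cos(PSI),np.sin(PSI),0]); GY=np.array([-np.sin(PSI),np.cos(PSI),0])
G0=np.array([.5715,-.0567,.055])   # gauge origin, provisional
def rayplane(p,uv,xf=.052):
    """pixels -> gauge-frame (y,z) on the plane gauge x = xf"""
    n=cv2.undistortPoints(np.array(uv,float).reshape(-1,1,2),np.eye(3),None) if 0 else None
    K=p["camera_matrix"]; m=(np.array(uv,float)-[K[0,2],K[1,2]])/[K[0,0],K[1,1]]; s=m.copy()
    for _ in range(20): s=m/(1+p["k1"]*(s**2).sum(1,keepdims=True))
    R,t=p["view"][:3,:3],p["view"][:3,3]; o=-R.T@t
    d=np.hstack([s*[1,-1],-np.ones((len(s),1))])@R
    k=(xf-(o-G0)@GX)/(d@GX); w=o+k[:,None]*d-G0
    return np.stack([w@GY,w[:,2]],1)
def dial(p,box=None,verbose=True):
    """colour-segment pointer and mark inside the dial: gauge (y,z) pixel sets"""
    f=p["frame"].astype(int); b,g,r=f[...,0],f[...,1],f[...,2]
    out={}
    for nm,m in dict(red=(r>1.6*g)&(r>1.6*b)&(r>90),green=(g>1.25*r)&(g>1.1*b)&(g>50)).items():
        v,u=np.nonzero(m); yz=rayplane(p,np.stack([u,v],1))
        k=(abs(yz[:,0])<.075)&(yz[:,1]>.022)&(yz[:,1]<.145)
        out[nm]=(yz[k],np.stack([u,v],1)[k])
    return out
E
cat > c.py <<'E'
from h import *
from scipy.spatial.transform import Rotation as Rt
p=eyes.get_image("scene"); d=dial(p)
for k,(yz,uv) in d.items(): print(k,len(yz),yz.mean(0),yz.min(0),yz.max(0),uv.min(0),uv.max(0))
m=d["green"][0].mean(0); print("mark angle",np.arctan2(-m[0],.132-m[1]), "r",np.hypot(m[0],.132-m[1]))
# face plane position
r=best("gauge",p); c,_=cloud(p,r["mask"]); h=c[c[:,2]>.11]-G0; print("face x",np.percentile(h@GX,[10,50,90]),"y",np.percentile(h@GY,[1,99]),"z",h[:,2].max())
w=eyes.get_image("wrist"); s=manip.state(); q=s["ee_rot"]; R=Rt.from_quat(np.r_[q[1:],q[0]]).as_matrix()
V=w["view"]; o=-V[:3,:3].T@V[:3,3]; print("cam in tool",R.T@(o-s["ee_pos"]),"look",R.T@(-V[2,:3]),"up",R.T@V[1,:3])
jar=np.array([.585,.302,0])
disc=G0+.095*GY+[0,0,.028]; pad=G0-.13*GY+[0,0,.032]
for fl in (0,1):
  for n,x,z in (("jar",jar,.04),("disc",disc,.04),("pad",pad,.019)):
    print(fl,n,x,manip.inverse_kinematics(x+[0,0,z+.163],Q(flip=fl)))
# dial-look poses
for tilt in (.3,.5,.7,.9):
  for x in (.70,.75,.8):
   for fl in (0,1):
    base=Rt.from_quat(np.r_[Q(flip=fl)[1:],0]); rr=Rt.from_rotvec([0,tilt,0])*base; qq=rr.as_quat()
    j=manip.inverse_kinematics([x,-.06,.42],np.r_[qq[3],qq[:3]])
    if j is not None: print("look",tilt,x,fl,np.round(j,2),rr.as_matrix()[:,2])
E
python3 c.py
```

```text
red 56 [0.00085176 0.07923731] [-0.00497058  0.03723166] [0.00788173 0.12172641] [266 218] [271 243]
green 16 [-0.02254482  0.04009548] [-0.0267135   0.03197082] [-0.01847998  0.04844487] [258 243] [261 248]
mark angle 0.24055679973401203 r 0.09462932902216134
face x [0.04953756 0.05127899 0.05339321] y [-0.03931255  0.03932569] z 0.1439415362007285
cam in tool [0.08442722 0.00036291 0.01928236] look [-3.05369410e-01 -2.87063729e-04  9.52233922e-01] up [9.52233911e-01 2.42967506e-04 3.05369480e-01]
0 jar [0.585 0.302 0.   ] [ 4.24887509e-01  2.96895805e-01  1.35742148e+00 -4.44089210e-16
  1.48727536e+00  4.60887509e-01]
0 disc [0.57491926 0.03823845 0.083     ] [ 7.37050689e-03  3.62086243e-02  1.49765514e+00 -4.44089210e-16
  1.60772889e+00  4.33705069e-02]
0 pad [ 0.56682101 -0.18661577  0.087     ] [-3.75061147e-01  9.78474619e-02  1.46359868e+00 -4.44089210e-16
  1.58014651e+00 -3.39061147e-01]
1 jar [0.585 0.302 0.   ] None
1 disc [0.57491926 0.03823845 0.083     ] None
1 pad [ 0.56682101 -0.18661577  0.087     ] None
look 0.3 0.7 0 [-0.13  0.55  0.67 -0.05  2.23 -0.11] [-0.29552021  0.         -0.95533649]
look 0.3 0.75 0 [-0.12  0.75  0.38 -0.05  2.31 -0.11] [-0.29552021  0.         -0.95533649]
look 0.5 0.7 0 [-0.12  0.65  0.54 -0.09  2.44 -0.14] [-0.47942554  0.         -0.87758256]
look 0.7 0.7 0 [-0.12  0.75  0.43 -0.16  2.65 -0.19] [-0.64421769  0.         -0.76484219]
```

```bash
sed -i 's/-.0567,.055\]/-.0559,.055]/' h.py
cat > d.py <<'E'
from h import *
q=Q(); jar=np.array([.585,.302,0]); H=.163
manip.move_to(jar+[0,0,.50],q)
manip.move_l(jar+[0,0,H+.12],.25)
manip.move_l(jar+[0,0,H+.038],.1)
f0=manip.state()["ft_force"]; print("t",manip.state()["time"],f0)
close(); s=manip.state(); print("gap",s["finger_gap"],s["finger_force"])
manip.move_l(jar+[0,0,H+.045],.05)
s=manip.state(); print(s["finger_gap"],s["finger_force"],s["ft_force"])
manip.move_l(jar+[0,0,H+.24],.2)
disc=G0+.095*GY+[0,0,.028]
manip.move_l(disc+[0,0,H+.24],.2)
manip.move_l(disc+[0,0,H+.06],.15)
p=eyes.get_image("scene"); cv2.imwrite("pics/hold.png",cv2.resize(p["frame"][120:345,110:410],None,fx=2.66,fy=2.66,interpolation=3))
s=manip.state(); print("t",s["time"],s["ee_pos"]-disc,s["finger_gap"],s["ft_force"])
E
python3 d.py
```

```text
t 7.0417 [ 0.2269395  -0.09595734  0.15927805]
gap 0.047496577082206115 29.999963021837175
0.04716130163191901 29.99959368724376 [-0.6451834   0.51774281 -2.17973076]
t 12.1 [2.40673923e-04 1.65089740e-05 2.24486074e-01] 0.04725683072088157 [ 0.51162038 -0.21865128 -2.07164043]
```

View pics/hold.png

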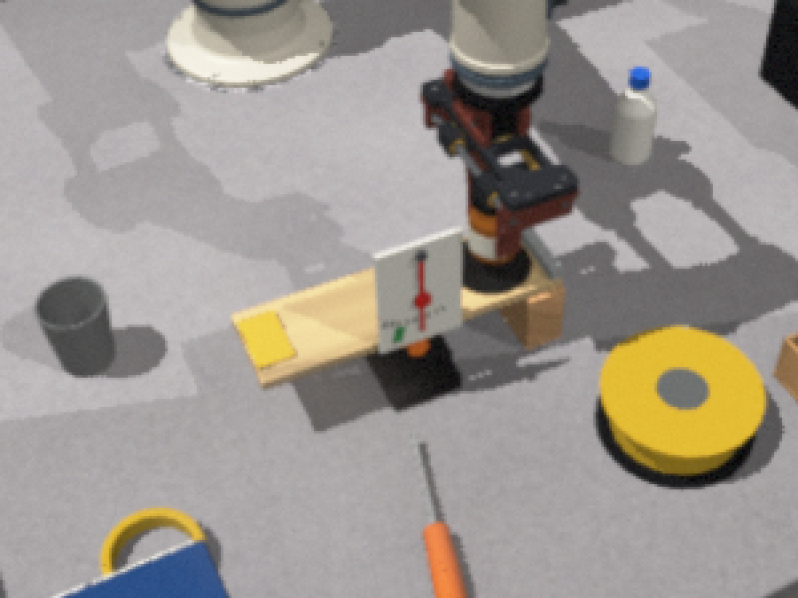

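The picture shows the jar held upright over the disc, at about (485,235), with the gripper clear of the dial. Next I lower it until it touches.

```bash
cat > e.py <<'E'
from h import *
H=.163; disc=G0+.095*GY+[0,0,.028]
manip.move_l(disc+[0,0,H+.038+.006],.06); manip.hold(.3)
f0=manip.state()["ft_force"][2]
for dz in np.arange(.005,-.0045,-.001):
    manip.move_l(disc+[0,0,H+.038+dz],.02); manip.hold(.08)
    df=manip.state()["ft_force"][2]-f0; print(round(dz,3),round(df,2),end=" | ")
    if df>1.2: break
gripper_open(); manip.hold(.2)
s=manip.state(); print("gap",s["finger_gap"],s["ft_force"],s["time"])
manip.move_l(disc+[0,0,H+.16],.15)
p=eyes.get_image("scene"); r=best("jar",p); c,_=cloud(p,r["mask"]); h=c-disc; print(r["conf"],"jar ext",np.percentile(h@GX,[2,98]),np.percentile(h@GY,[2,98]),h[:,2].max())
p=eyes.get_image("side"); r=best("jar",p)
if r: c,_=cloud(p,r["mask"]); h=c-disc; print(r["conf"],"jar ext",np.percentile(h@GX,[2,98]),np.percentile(h@GY,[2,98]),h[:,2].max())
cv2.imwrite("pics/placed.png",cv2.resize(p["frame"][130:330,180:440],None,fx=2.5,fy=2.5,interpolation=3)); print(manip.state()["time"])
E
python3 e.py
```

```text
0.005 -1.27 | 0.004 -0.57 | 0.003 -0.03 | 0.002 0.4 | 0.001 -0.17 | 0.0 0.53 | -0.001 6.71 | gap 0.08779234505268829 [-0.13505842 -0.13243969  0.06795139] 16.1333
0.8 jar ext [-0.01598773  0.02599209] [-0.02232595  0.01880723] 0.07760974635810637
0.73 jar ext [-0.02461871  0.01878116] [-0.01930328  0.02429193] 0.07717948311994356
17.3
```

View pics/placed.png

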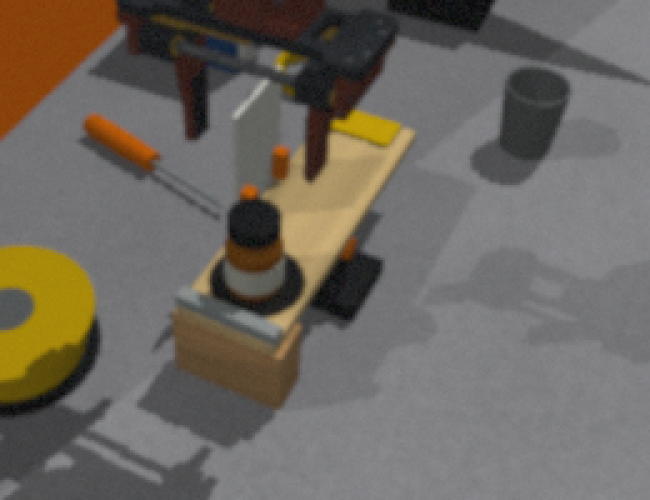

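The jar stands centred and upright on the black disc, at about (255,255). Now I press the pad along its arc.

```bash
cat >> h.py <<'E'
def press_pose(th):
    c,s=np.cos(th),np.sin(th)
    return G0+(-.120*c-.032*s-.010)*GY+np.array([0,0,-.120*s+.032*c+.182])
def angles(p):
    """pointer (vs vertical) and mark (vs vertical) fitted from the scene picture"""
    d=dial(p); r={}
    for k,(yz,uv) in d.items(): r[k]=(len(yz),yz.mean(0).round(4),yz.min(0).round(4),yz.max(0).round(4))
    return r
E
cat > f.py <<'E'
from h import *
q=Q()
a=manip.state()["ee_pos"]; manip.move_l(np.r_[a[:2],.45],.2)
t=press_pose(0); close()
manip.move_l(np.r_[t[:2],.45],.25)
manip.move_l(t+[0,0,.012],.15); manip.hold(.3)
f0=manip.state()["ft_force"]; print(f0)
manip.move_l(t+[0,0,.003],.03)
for th in np.arange(0,.181,.03):
    manip.move_l(press_pose(th),.02)
    s=manip.state(); print(round(th,2),(s["ft_force"]-f0).round(2))
manip.hold(2); 
p=eyes.get_image("scene"); print(angles(p)); cv2.imwrite("pics/press.png",cv2.resize(p["frame"][180:290,180:330],None,fx=5,fy=5,interpolation=3))
s=manip.state();print(s["time"],(s["ft_force"]-f0).round(2))
np.save("f0.npy",f0)
E
python3 f.py
```

```text
[-0.82353034 -0.48953257 -0.39220686]
0.0 [ 1.23 -0.3   1.43]
0.03 [1.92 0.51 2.46]
0.06 [ 1.96 -0.44  2.92]
0.09 [ 2.   -0.23  2.65]
0.12 [ 1.47 -0.65  2.7 ]
0.15 [1.56 0.01 2.49]
0.18 [2.67 0.02 1.96]
{'red': (146, array([0.0254, 0.1098]), array([-0.031 ,  0.0342]), array([0.0734, 0.1448])), 'green': (13, array([-0.0306,  0.034 ]), array([-0.0329,  0.026 ]), array([-0.0275,  0.0438]))}
26.4333 [ 1.22 -0.83  2.6 ]
```

View pics/press.png

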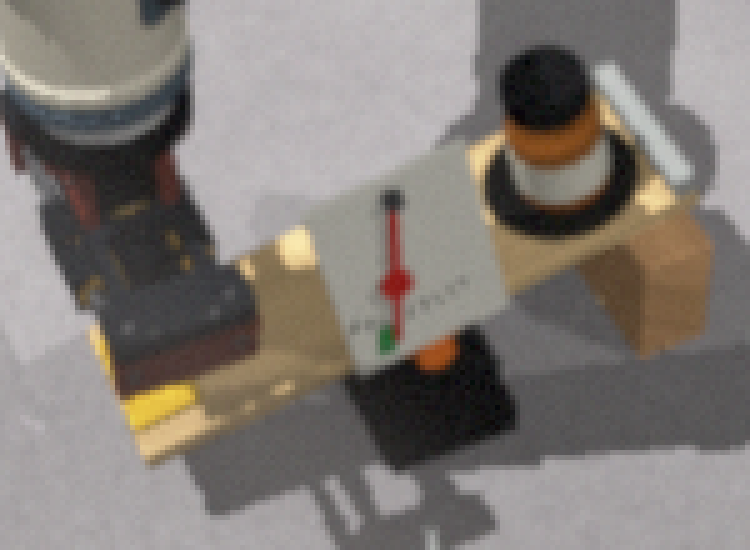

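The press picture shows the jar standing at about (555,145). The pointer tip, at about (399,340), is still right of the green tab at about (387,342), so it needs roughly 0.06 rad more.

```bash
cat > g.py <<'E'
from h import *
f0=np.load("f0.npy")
def meas(th):
    p=eyes.get_image("scene"); d=dial(p)
    yz=d["red"][0]; py=-.132*np.sin(th); pz=.132*np.cos(th)
    k=(abs(yz[:,0]-py)<.02)&(yz[:,1]<.12); yz=yz[k]
    a=np.polyfit(yz[:,1],yz[:,0],1)      # y = a0 z + a1
    m=d["green"][0]; mm=m.mean(0); yp=np.polyval(a,mm[1])
    print(th,"tilt of pointer",a[0],"pivot y pred/fit",py,np.polyval(a,pz),"mark",mm,len(m),"err rad (mark-pointer)",(yp-mm[0])/.095)
    return p,(yp-mm[0])/.095
meas(.18)
for th in (.20,.22,.24): manip.move_l(press_pose(th),.015)
manip.hold(2); p,e=meas(.24)
cv2.imwrite("pics/press2.png",cv2.resize(p["frame"][180:290,180:330],None,fx=5,fy=5,interpolation=3))
s=manip.state();print(s["time"],(s["ft_force"]-f0).round(2))
E
python3 g.py
```

```text
0.18 tilt of pointer 0.00437487879998163 pivot y pred/fit -0.023631903692208793 -0.023901076406490137 mark [-0.03062561  0.03468604] 12 err rad (mark-pointer) 0.06640134344048712
0.24 tilt of pointer 0.0016587741948491286 pivot y pred/fit -0.031376746688381765 -0.03171746032936721 mark [-0.03286095  0.02729232] 3 err rad (mark-pointer) 0.010274507129478937
29.4833 [ 1.31 -0.81  2.39]
```

View pics/press2.png

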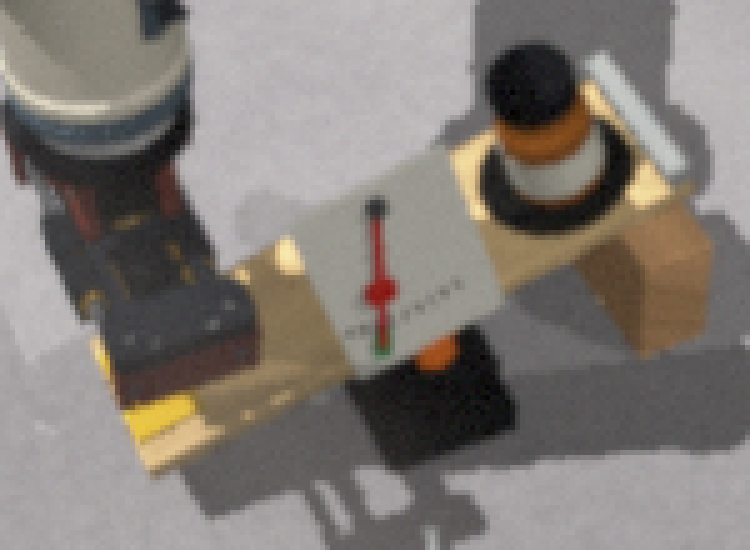

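The pointer now lies on the green tab, at about (381,340), and the jar is still standing. I'll make a final 0.005 rad trim, let it settle, check and hand in.

Run:
```python
from h import *
manip.move_l(press_pose(.245),.005); manip.hold(2.5)
s=manip.state(); print(s["time"],s["ft_force"]-np.load("f0.npy"))
print(order.job_done())
```

```text
32.2583 [ 1.77479906 -0.6821941   3.20668768]
the job is handed in; nothing more can be done
None
```

I handed the job in at about 32 s: the jar is upright on the disc, and the closed fingers are holding the pad down at about 3 N. In the last picture the pointer was within about 0.01 rad of the green mark; I then trimmed it 0.005 rad closer and did not take another picture, and no verdict came back.

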